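# Locate and lock a microscope stage plate

## Task

Slide the black stage plate over its aluminium base, nudging it without lifting it off, until its hole drops over the dowel and the plate lies flat, with its tongue in the fork. Then take the headed locking pin from its stand and push it down through the fork and the tongue until its flange sits on the fork; let go. Leave the other things on the table alone.

Things in the scene. Friction and masses are not known exactly. Their poses are not given: they have to be found in the camera images.
- base: fixed flat aluminium base, 250 mm (x) by 160 mm (y) by 16 mm thick; origin at the centre of its underside, z up; its x axis points along the 250 mm side, from the dowel to the fork. The stage plate slides on its top face
- dowel (a point): fixed steel dowel on the base, 10 mm in diameter, rounded at the top, standing 5 mm above the base's top face; the point is on its axis, level with the base's top face; axes as the base's
- fork (a point): dark steel fork at the +x end of the base, 138 mm from the dowel: a bridge 26 mm (x) by 74 mm (y) by 8 mm thick on two posts 46 mm apart, leaving a gap 14 mm high over the base's top face. The point is the centre of its 13 mm pin hole at the bridge's top face, 22 mm above the base's top face; a 13 mm hole through the base lies straight below; axes as the base's
- plate_center (a point): black stage plate, 0.3 kg, 8 mm thick: body 130 mm (x) by 100 mm (y), with a tongue 41 mm long, 34 mm wide in the middle of its +x end. The point is the centre of the 130 x 100 body, half-way up; x points to the tongue, z up. At the start the tongue's end is down on the base just short of the fork, and the rear is propped 5 mm up on the dowel hidden under it
- plate_hole (a point): centre of the plate's 13 mm round locating hole, at the underside, 45 mm to -x of the plate's centre; axes as the plate's. At the start it is 31 to 39 mm short of the dowel (towards -x of the base) and up to 30 mm off to the side. Slid home it drops 5 mm and coincides with dowel (1.5 mm play all round)
- tongue_hole (a point): centre of the 14 mm round hole in the plate's tongue, half-way up the 8 mm thickness, 93 mm to +x of the plate's centre and 138 mm from the locating hole; axes as the plate's
- stand: fixed white plastic block, 50 x 50 mm and 48 mm high, with a 13 mm vertical through hole in the middle where the pin is parked; origin at the centre of its underside
- pin_knob (a point): steel locking pin, 60 g, upright in the stand, flange on the stand's top: shank 10 mm in diameter, 36 mm long (the last 7 mm taper to 5 mm), flange 24 mm in diameter, 5 mm thick, and above it a round grip knob 18 mm in diameter, 24 mm tall. The point is the knob's centre, 17 mm above the flange's underside and 53 mm above the shank's tip; z up
- pin_flange (a point): centre of the underside of the locking pin's flange, on the pin's axis; z up. Seated, it coincides with fork
- post: bystander: dark steel optical post, 48 mm foot, 78 mm tall, loose; origin under its centre; leave alone
- objective: bystander: black microscope objective standing on the table, 42 mm in diameter, 46 mm tall, loose; origin under its centre; leave alone
- slidebox: bystander: white slide box, 80 x 95 x 32 mm, loose; origin under its centre; leave alone
- window (a point): centre, half-way up, of the rectangular through window in the plate, 44 mm (x) by 64 mm (y), 29 mm to +x of the plate's centre; axes as the plate's. The base's top face is seen through it; an open gripper's fingers fit in it, to push on its walls
Mind the look-alikes: they are no part of the job. What is shaped like the part that bears plate_center but purple is not meant. Of the things that look like the part that bears pin_knob, the smaller one is meant.

How it is judged:
By the outcome, as a careful person would: the job done as asked, in the order asked, and still so for the second after the job is handed in, with the robot touching nothing.
It also fails if it takes over 61 s, if anything falls off the work surface, if the arm or the gripper's body presses on something with over 40 N, if the wrist force passes 120 N, or if a joint passes its speed limit or range.

## Robot

A 7-joint arm with a two-finger parallel gripper is mounted at the origin on the work surface. World frame = base frame: x ahead of the robot, y to its left, z up, the work surface at z = 0. Lengths are in mm, angles in rad, forces in N, time in s.
With the tool pointing down it reaches from about 400 to 900 mm from the base axis. Payload 5.6 kg.
Tool frame: the origin (TCP) lies midway between the tips of the shut fingers; the grasp point (between the pads) lies 19 mm behind it; z points along the fingers, y is the line along which they close (so a half turn about z gives the same grasp; the last joint's range is limited). The gripper opens to 92 mm and grips with 3 to 60 N. Pads are 20 mm wide; open, the fingers measure 128 mm over their backs; the gripper's body (75 mm by 189 mm) begins 69 mm behind the grasp point.
Start: joints at [1.191, 0.468, -0.012, 1.603, 0.006, 1.071, -0.056], TCP at [214.764, -613.503, 214.592] pointing down, gripper open.
Joint ranges: [-2.53, 2.53], [-0.31, 2.02], [-1.57, 1.55], [0.28, 2.44], [-1.29, 4.43], [0.15, 1.84], [-2.92, 2.92]. Speed limits (rad/s): [2.57, 2.57, 3.14, 3.14, 3.14, 3.14, 3.14].

## Interface

Orientations are given as a rotation vector (axis times angle).
In Python, from cell import robot, grip, kin, viewer gives the robot as it stands. Calls block until the motion is done:
- robot.movep(position, orientation): joint-space move of the TCP to a pose.
- robot.servo_line(position, feed=150, rotation=None): straight line of the TCP; rotation=None keeps the orientation; feed is the mean speed in mm/s.
- robot.goto_joints(angles): joint-space move.
- grip(opening, newtons=None): opening from 0.0 (shut) to 1.0 (fully open); newtons is the grip in N (None keeps the last); returns when the fingers have stopped.
- robot.hold(seconds).
- kin.ik(position, orientation): joint angles nearest the present ones, or None.
- robot.observe(): the state.
- viewer.read_camera(name): name is "side" or "top"; returns the picture (420x560x3 uint8, red, green, blue); there is no depth.
- viewer.camera_info(name): a dict with "camera_matrix" (3x3 intrinsics, pixels), "k1" (the pictures are not rectified: a ray, as slopes to the right and down, at radius r is drawn at 1 + k1 r^2 times it, then the intrinsics apply), "R" (3x3) and "t" (3): a world point X has camera coordinates R X + t. Camera axes: x right, y down, z forward; pixel columns grow to the right and rows downward; lengths in mm; the calibration is good to about 2 mm. A picture is of the moment at which its call begins. camera_info takes no time and is no camera call.
A pose or a line that the arm cannot do raises robot.IKError and nothing moves.
- robot.job_done(): hands the job in; it is judged then, once.
Trained networks look in the newest picture that a camera, given by its name, has taken for a name from the list of things; names that differ only in an ending like _2 or _b are one class to them, and where a whole thing is asked for, a point or a joint stands for the part that bears it (a point fixed in the world has none). Each returns a list of dicts, best first, with "confidence" (0 to 1); they miss things now and then, are a little off and sometimes report something else, mostly with a low value. They report only what shows in the picture. A call takes as long as a camera call. They do not tell look-alikes from the thing itself.
- viewer.silhouettes(name, camera): "mask" (420x560 bool, what is visible of it).
- viewer.pinpoint(name, camera): "at" ([x, y, z] in mm, in the coordinates of the camera as it stood for that picture, good to about 4 mm: a listed point, or the origin of a listed thing).
The state is a dict: "t": time; "joints": joint angles; "joint_velocities": joint speeds; "joint_torque": joint torques, N m; "tcp_pos": TCP position; "tcp_rot": TCP orientation; "contact_force": force on the tool from outside, world axes, zero at the start; "wrist_torque": the same for the moment, N m; "grip_width": opening from 0.0 (shut) to 1.0 (fully open); "grip_force": force on a finger pad.
Only numpy, scipy, OpenCV 4.12 (cv2) and the standard library are available. Lean on these libraries where they do the work, as an engineer would, in place of code of your own. Each camera call takes 0.05 s, during which the arm holds its last target. There are 200 camera calls.

## Working session

There is one attempt and no reset: what is moved stays moved. The work goes in short steps, each a Python script; the robot and the scene stay as the last script left them, time stands still between calls to the robot, and variables do not carry over. Pictures are saved under pics/ and viewed, at most 10 in all, crops included, and the job is handed in when it is done.

```bash
ls; mkdir -p pics; cat > h.py <<'E'
from cell import robot, grip, kin, viewer
import numpy as np, cv2
def info(c):
    i=viewer.camera_info(c); return np.array(i["camera_matrix"]),i["k1"],np.array(i["R"]),np.array(i["t"])
def toworld(p,c):
    K,k,R,t=info(c); return R.T@(np.array(p)-t)
def proj(X,c):
    K,k,R,t=info(c); q=R@np.array(X,float)+t; s=q[:2]/q[2]; s=s*(1+k*(s@s)); return K[:2,:2]@s+K[:2,2]
def onplane(px,z,c):
    K,k,R,t=info(c); d=cv2.undistortPoints(np.array([[px]],float),K,np.array([k,0,0,0,0.]))[0,0]
    r=R.T@np.array([d[0],d[1],1]); o=-R.T@t; return o+r*(z-o[2])/r[2]
def snap(c,f=None):
    im=viewer.read_camera(c)
    if f: cv2.imwrite(f"pics/{f}.png",im[:,:,::-1])
    return im
E
python3 - <<'E'
from h import *
np.set_printoptions(precision=1,suppress=True)
print(robot.observe()["t"])
for c in("top","side"):
    snap(c,"a_"+c); print(c,-info(c)[2].T@info(c)[3])
    for n in("base","dowel","fork","plate_center","plate_hole","tongue_hole","window","stand","pin_knob","pin_flange","post","objective","slidebox"):
        for d in viewer.pinpoint(n,c):
            w=toworld(d["at"],c);print(n,round(d["confidence"],2),w,proj(w,c))
a=cv2.imread("pics/a_top.png")
E
```

```text
pics
0.0
top [ 347.6   -3.8 1138.6]
base 0.58 [522.3  23.3  -1.4] [273.1 230.5]
dowel 0.74 [641.3 338.6   2.3] [163.6 181.7]
dowel 0.7 [525.2 -29.3  16.7] [292.4 229.6]
fork 0.94 [527.5 106.6  41. ] [241.7 224.3]
fork 0.52 [ 650.1 -328.    -0.2] [400.9 192.9]
plate_center 0.85 [763.   67.    3.6] [263.1 146.2]
plate_center 0.76 [508.3 -18.5  27.1] [288.1 235. ]
plate_hole 0.81 [751.2 105.8   2.1] [249.3 149.5]
plate_hole 0.57 [503.8 -63.   18.9] [304.5 238. ]
tongue_hole 0.79 [778.9 -29.    6.9] [297.  142.5]
tongue_hole 0.63 [511.5  75.6  24.4] [253.2 231.9]
window 0.79 [772.1  33.2   8.9] [275.1 143.2]
window 0.78 [507.   10.5  23.2] [277.3 235. ]
window 0.29 [505.9 -18.6  27.8] [288.1 235.8]
stand 0.78 [462.8 328.4   1.1] [159.7 245.3]
pin_knob 0.57 [392.7 339.7  69. ] [144.4 269.5]
pin_knob 0.4 [469.  324.9  65.3] [154.4 240.1]
pin_knob 0.4 [528.  108.2  43.4] [241.  223.9]
pin_flange 0.66 [393.9 335.7  47.1] [148.7 269.6]
pin_flange 0.61 [471.6 326.9  47. ] [155.8 239.9]
post 0.72 [ 461.6 -344.4    5.4] [407.6 260.5]
objective 0.7 [ 648.1 -327.6   -1.6] [400.6 193.7]
objective 0
[... 715 characters left out ...]
4.5  75.1  22.1] [288.4 258.2]
window 0.84 [509.3  10.9  22.9] [301.5 243.6]
window 0.72 [765.9  32.7   2.9] [202.7 229.7]
window 0.29 [ 648.  -330.7   -3.9] [299.3 185.9]
stand 0.77 [466.6 326.1  -0.1] [255.1 358.3]
pin_knob 0.77 [464.  328.6  62.5] [255.3 332.6]
pin_knob 0.66 [394.7 336.8  74. ] [295.2 346.2]
pin_flange 0.83 [390.6 338.1  47.3] [296.7 360.4]
pin_flange 0.57 [465.  326.3  46.9] [255.6 338.5]
pin_flange 0.4 [501.2 -22.6  21.7] [309.8 237.7]
post 0.74 [ 465.9 -342.5   -4. ] [356.7 195.9]
post 0.36 [529.9 108.3  37. ] [275.7 259. ]
objective 0.64 [ 648.2 -328.9   -1.4] [299.1 185.4]
slidebox 0.83 [640.3 338.5  -1.5] [164.7 329.6]
slidebox 0.21 [502.9 -23.5  23.3] [309.2 236.8]
```

```bash
python3 - <<'E'
import cv2
a=cv2.imread("pics/a_top.png")[125:290,130:420]
cv2.imwrite("pics/b.png",cv2.resize(a,None,fx=2.75,fy=2.75,interpolation=2))
a=cv2.imread("pics/a_side.png")[180:400,150:420]
cv2.imwrite("pics/c.png",cv2.resize(a,None,fx=2.7,fy=2.7,interpolation=2))
E
```

```text
(no output)
```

View pics/b.png

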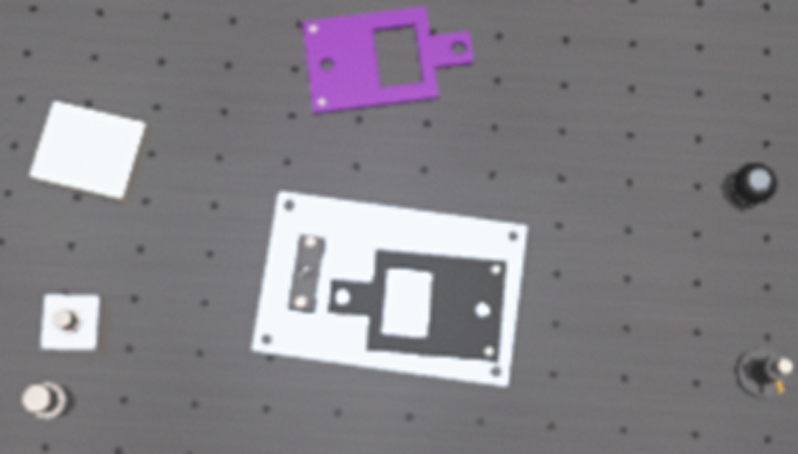

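View pics/c.png

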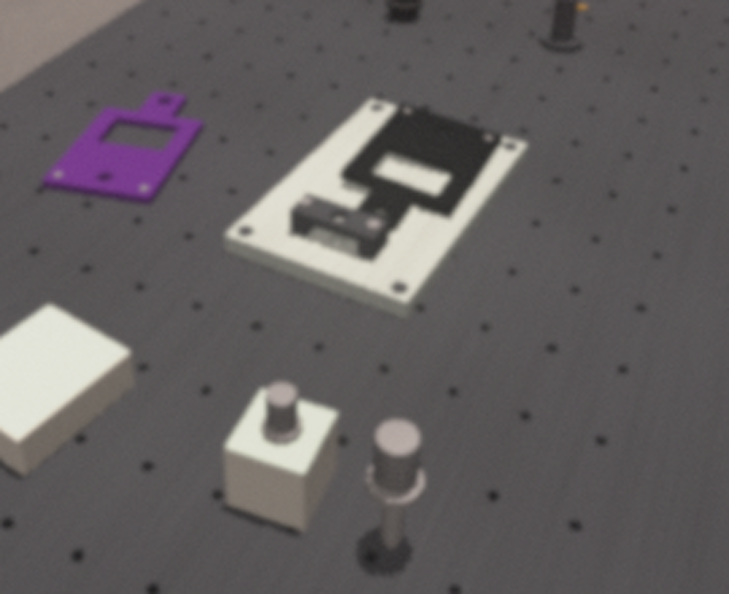

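```bash
cat > fit.py <<'E'
from h import *
from scipy.optimize import minimize
S=16
def box(x0,x1,y0,y1,z0,z1): return np.array([[x,y,z] for x in(x0,x1) for y in(y0,y1) for z in(z0,z1)],float)
def place(P,p):
    c,s=np.cos(p[2]),np.sin(p[2]); R=np.array([[c,-s,0],[s,c,0],[0,0,1]]); return P@R.T+[p[0],p[1],0]
def render(add,sub,p,c,roi):
    x0,x1,y0,y1=roi; m=np.zeros(((y1-y0)*8,(x1-x0)*8),np.uint8)
    for v,L in((255,add),(0,sub)):
        for P in L:
            q=np.array([proj(X,c) for X in place(P,p)]); q=((q-[x0,y0]+.5)*8-.5)
            h=cv2.convexHull(q.astype(np.float32)) 
            cv2.fillPoly(m,[np.round(h*S).astype(np.int32)],v,shift=4)
    m=cv2.GaussianBlur(m,(0,0),6)
    return cv2.resize(m,(x1-x0,y1-y0),interpolation=cv2.INTER_AREA)/255.
def fit(add,sub,p0,c,target,roi):
    x0,x1,y0,y1=roi; T=target[y0:y1,x0:x1]
    f=lambda q:np.abs(render(add,sub,[q[0],q[1],q[2]/100],c,roi)-T).sum()
    q0=np.array([p0[0],p0[1],p0[2]*100.])
    r=minimize(f,q0,method="Nelder-Mead",options=dict(initial_simplex=q0+np.vstack([np.zeros(3),np.diag([6,6,6])]),xatol=.03,fatol=.02,maxiter=150))
    return r.x*[1,1,.01],f(q0),r.fun
BASE=[box(-125,125,-80,80,0,16)]
FORK=[box(-13,13,-37,37,30,38),box(-13,13,-37,-23,16,38),box(-13,13,23,37,16,38)]
def plate(flat=False):
    def tilt(P):
        k=0 if flat else 5/116.
        P=P.copy(); P[:,2]+=16+(106-P[:,0])*k; return P
    W=box(7,51,-32,32,0,8); 
    add=[tilt(box(-65,65,-50,50,0,8)),tilt(box(60,106,-17,17,0,8))]
    return add,[tilt(W)]
def winsub(c,p,flat=False):  # visible window = intersection of top & bottom openings, approx shrink
    return plate(flat)[1]
def dark(im): # soft darkness: base white ~ 230, plate ~60
    g=im.astype(float).mean(2); return g
E
python3 - <<'E'
from fit import *
np.set_printoptions(precision=3,suppress=True)
yaw0=np.pi/2-.14
for c in("top","side"):
    g=cv2.imread(f"pics/a_{c}.png").astype(float).mean(2)
    b=np.array([proj(X,c) for X in place(BASE[0],[523,25,yaw0])]); 
    x0,y0=(b.min(0)-12).astype(int); x1,y1=(b.max(0)+12).astype(int); roi=(x0,x1,y0,y1)
    r=g[y0:y1,x0:x1]; print(c,roi,np.percentile(r,[2,10,30,50,70,90]))
    bd=np.concatenate([r[:4].ravel(),r[-4:].ravel()]); bg=np.median(bd); wh=np.percentile(r,85)
    soft=np.clip((g-bg)/(wh-bg),0,1); hard=(soft>.5).astype(np.uint8)
    cs,_=cv2.findContours(hard[y0:y1,x0:x1],cv2.RETR_EXTERNAL,cv2.CHAIN_APPROX_NONE)
    cc=max(cs,key=cv2.contourArea); fill=np.zeros_like(r,np.uint8); cv2.drawContours(fill,[cc],-1,1,-1)
    inner=cv2.erode(fill,np.ones((5,5))); T=soft.copy(); sub=T[y0:y1,x0:x1]; sub[inner>0]=1
    B=fit(BASE,[],[523,25,yaw0],c,T,roi); print("base",B)
    dk=np.percentile(r[inner>0],4); D=np.zeros_like(g); D[y0:y1,x0:x1]=np.clip((wh-r)/(wh-dk),0,1)*inner
    cx=proj([528,105,38],c); m=11 if c=="top" else 0
    np.save(f"pics/D_{c}.npy",D); print("dark",dk,wh)
    if c=="top":
        f0=[528,106,yaw0]; q=np.array([proj(X,c) for X in place(FORK[0],f0)]); a=(q.min(0)-4).astype(int); e=(q.max(0)+4).astype(int)
        print("fork",fit(FORK,[],f0,c,D,(a[0],e[0],a[1],e[1])))
    p0=[507,-20,yaw0+.08] 
    A,Sb=plate(); D2=D.copy()
    f=np.array([proj(X,c) for P in FORK for X in place(P,[528,106,yaw0])]); 
    Q=np.array([proj(X,c) for P in A for X in place(P,p0)]); a=(Q.min(0)-5).astype(int); e=(Q.max(0)+5).astype(int)
    if c=="top":
        a[0]=max(a[0],int(f[:,0].max())+2)
        print("plate",fit(A,Sb,p0,c,D2,(a[0],e[0],a[1],e[1])))
E
```

```text
top (np.int64(208), np.int64(334), np.int64(180), np.int64(279)) [ 94.333 106.667 118.667 121.667 178.033 249.   ]
base (array([524.279,  26.59 ,   1.491]), np.float64(474.14960684781516), np.float64(183.16760226933403))
dark 94.33333333333333 249.0
fork (array([529.562, 108.659,   1.453]), np.float64(170.50528228532795), np.float64(144.12314908722112))Traceback (most recent call last):
  File "<stdin>", line 27, in <module>
  File "fit.py", line 20, in fit
    r=minimize(f,q0,method="Nelder-Mead",options=dict(initial_simplex=q0+np.vstack([np.zeros(3),np.diag([6,6,6])]),xatol=.03,fatol=.02,maxiter=150))
    res = _minimize_neldermead(fun, x0, args, callback, bounds=bounds,
                               **options)
    fsim[j] = func(sim[j])
              ~~~~^^^^^^^^
    fx = function(np.copy(x), *(wrapper_args + args))
  File "fit.py", line 18, in <lambda>
    f=lambda q:np.abs(render(add,sub,[q[0],q[1],q[2]/100],c,roi)-T).sum()
                      ~~~~~~^^^^^^^^^^^^^^^^^^^^^^^^^^^^^^^^^^^^
  File "fit.py", line 11, in render
    q=np.array([proj(X,c) for X in place(P,p)]); q=((q-[x0,y0]+.5)*8-.5)
                ~~~~^^^^^
  File "h.py", line 8, in proj
    K,k,R,t=info(c); q=R@np.array(X,float)+t; s=q[:2]/q[2]; s=s*(1+k*(s@s)); return K[:2,:2]@s+K[:2,2]
            ~~~~^^^
  File "h.py", line 4, in info
    i=viewer.camera_info(c); return np.array(i["camera_matrix"]),i["k1"],np.array(i["R"]),np.array(i["t"])
ValueError: time passes only in moves, steps and waits
```

```bash
python3 - <<'E'
s=open('h.py').read()
s=s.replace("def info(c):","import functools\n@functools.lru_cache\ndef info(c):")
s=s.replace("K,k,R,t=info(c); q=R@np.array(X,float)+t; s=q[:2]/q[2]; s=s*(1+k*(s@s)); return K[:2,:2]@s+K[:2,2]",
"K,k,R,t=info(c); q=np.array(X,float)@R.T+t; s=q[...,:2]/q[...,2:]; s=s*(1+k*(s*s).sum(-1,keepdims=True)); return s@K[:2,:2].T+K[:2,2]")
open('h.py','w').write(s)
s=open('fit.py').read()
s=s.replace("np.array([proj(X,c) for X in place(P,p)])","proj(place(P,p),c)").replace("(0,0),6)","(0,0),9)")
s=s[:s.index("def winsub")]
open('fit.py','w').write(s)
E
cat > loc.py <<'E'
from fit import *
def locate(im,c,base,fork,pl,flat=False,plot=None):
    """fit base (if given seeds), fork, plate jointly-labelled; each against normalised grey"""
    g=im.astype(float).mean(2); out={}
    def roi(P,p,m):
        q=proj(place(np.vstack(P),p),c); a=np.floor(q.min(0)-m).astype(int); e=np.ceil(q.max(0)+m).astype(int); return a[0],e[0],a[1],e[1]
    def med(P,p): # grey level inside the middle
        x0,x1,y0,y1=roi(P,p,3); m=render(P[0],P[1],p,c,(x0,x1,y0,y1)) if 0 else None
    # base
    R=roi(BASE,base,8); x0,x1,y0,y1=R
    wh=np.percentile(g[y0:y1,x0:x1],85); bg=np.median(g[y0:y0+5,x0:x1])
    T=np.clip((g-bg)/(wh-bg),0,1); core=render([np.vstack([box(-112,112,-68,68,0,16)])],[],base,c,R)>.5
    T[y0:y1,x0:x1][core]=1
    out["base"]=fit(BASE,[],base,c,T,R)
    for n,(A,Sb),p,m in(("fork",(FORK,[]),fork,4),("plate",plate(flat),pl,4)):
        R=roi(A,p,m); x0,x1,y0,y1=R
        M=render(A,Sb,p,c,R); dk=np.median(g[y0:y1,x0:x1][M>.95]); T=np.clip((wh-g)/(wh-dk),0,1)
        oA,op=(plate(flat)[0],pl) if n=="fork" else (FORK,fork)
        o=cv2.dilate(render(oA,[],op,c,R),np.ones((5,5)))>.1   # mask of the other thing: ignore
        x=T[y0:y1,x0:x1]
        # fill screws/holes
        if n=="fork": x[cv2.erode(M,np.ones((5,5)))>.9]=1
        else: x[(render([a for a in A],Sb,p,c,R)>.97)&(cv2.erode(M,np.ones((5,5)))>.9)]=1
        def f(q):
            d=np.abs(render(A,Sb,[q[0],q[1],q[2]/100],c,R)-x); d[o]=0; return d.sum()
        q0=np.array([p[0],p[1],p[2]*100.])
        r=minimize(f,q0,method="Nelder-Mead",options=dict(initial_simplex=q0+np.vstack([np.zeros(3),np.diag([5,5,5])]),xatol=.03,fatol=.02,maxiter=200))
        out[n]=(r.x*[1,1,.01],f(q0),r.fun)
    if plot:
        big=cv2.resize(im[:,:,::-1].copy(),None,fx=6,fy=6,interpolation=cv2.INTER_CUBIC)
        for n,L,col in(("base",BASE,(0,255,0)),("fork",FORK,(0,0,255)),("plate",sum(plate(flat),[]),(255,128,0))):
            for P in L:
                h=cv2.convexHull(proj(place(P,out[n][0]),c).astype(np.float32))
                cv2.polylines(big,[np.round((h+.5)*6-.5).astype(np.int32)],True,col,1)
        x0,x1,y0,y1=roi(BASE,base,6); big=big[y0*6:y1*6,x0*6:x1*6]
        k=min(800/big.shape[1],600/big.shape[0],1); cv2.imwrite(plot,cv2.resize(big,None,fx=k,fy=k,interpolation=cv2.INTER_AREA))
    return out
E
python3 - <<'E'
from loc import *
np.set_printoptions(precision=3,suppress=True)
for c in("top","side"):
    im=cv2.imread(f"pics/a_{c}.png")[:,:,::-1]
    o=locate(im,c,[524.3,26.6,1.43],[529.5,107,1.43],[507,-20,1.49],plot=f"pics/fit_{c}.png")
    for n in o: print(c,n,*o[n])
    b,f,p=[o[n][0] for n in("base","fork","plate")]
    y=b[2];ex=np.array([np.cos(y),np.sin(y)]);ey=np.array([-ex[1],ex[0]])
    print("fork in base",(f-b)[:2]@ex,(f-b)[:2]@ey)
    h=p[:2]-45*np.array([np.cos(p[2]),np.sin(p[2])]); d=f[:2]-138*ex
    print("hole rel dowel",(h-d)@ex,(h-d)@ey)
E
```

```text
top base [524.111  26.709   1.493] 454.73783100869207 234.69750353749743
top fork [529.263 109.179   1.491] 73.46260749914 54.17000343997249
top plate [507.033 -19.103   1.536] 430.4751177326826 363.50989810771466
fork in base 82.62021527781785 1.312188192431237
hole rel dowel -36.58484312184648 10.168251700521449
side base [526.853  20.356   1.487] 706.5416179716922 513.4840410336321
side fork [528.718 114.96    1.458] 189.84648733865401 114.55910927184944
side plate [506.905 -23.128   1.515] 1031.8351630867146 1006.0042117085499
fork in base 94.42977190519562 6.03532074055701
hole rel dowel -46.409376210027375 8.986320046874452
```

View pics/fit_top.png

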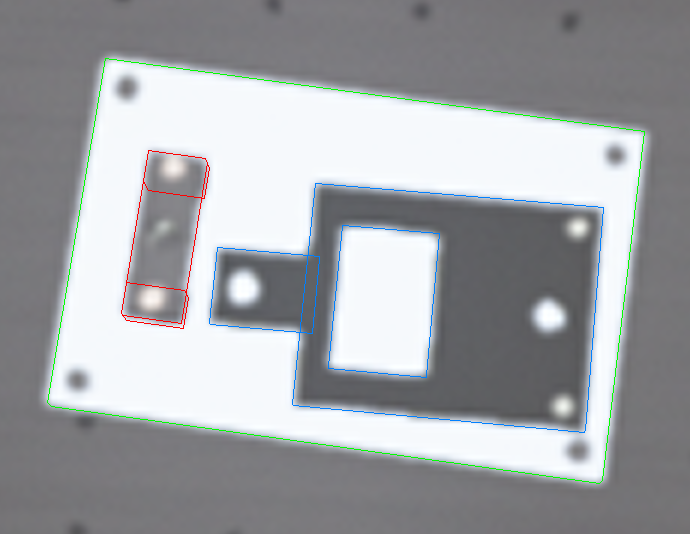

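```bash
cat >> h.py <<'E'
from scipy.spatial.transform import Rotation as Ro
def down(a):  # tool y at world angle a, or a+pi if nearer to the present
    def r(a):
        y=np.array([np.cos(a),np.sin(a),0]); z=np.array([0,0,-1.]); return Ro.from_matrix(np.c_[np.cross(y,z),y,z])
    cur=Ro.from_rotvec(robot.observe()["tcp_rot"])
    return min((r(a),r(a+np.pi)),key=lambda q:(q*cur.inv()).magnitude()).as_rotvec()
def st(m=""):
    o=robot.observe(); print(m,"t",round(o["t"],2),"tcp",np.round(o["tcp_pos"],2),"F",np.round(o["contact_force"],1),"w",round(o["grip_width"]*92,2),"gf",np.round(o["grip_force"],1)); return o
E
python3 - <<'E'
from h import *
p=np.array([507.03,-19.1]); yaw=1.536; e=np.array([np.cos(yaw),np.sin(yaw)]); w=p+29*e
rot=down(yaw+np.pi/2); print(rot, kin.ik([*w,19],rot))
robot.movep([*w,70],rot); grip(18/92,5); st("above")
robot.servo_line([*w,19],feed=80); st("in")
grip(0.5,5); o=st("expanded"); print(np.round(o["joints"],2))
E
```

```text
[2.25975232 2.18245821 0.        ] [ 0.31962132  0.59962125 -0.50031504  2.04306127  0.48803971  0.61546217
 -0.54815607]
above t 5.06 tcp [508.06   9.88  70.01] F [-0.4  0.1  1.6] w 17.88 gf 0.0
in t 5.85 tcp [508.18  10.1   19.03] F [ 0.4 -0.5 -0.2] w 17.93 gf 0.0
expanded t 6.28 tcp [508.35   9.91  19.31] F [-0.2  1.   0.9] w 37.96 gf 5.0
[ 0.32  0.6  -0.5   2.04  0.49  0.62 -0.55]
```

```bash
python3 - <<'E'
from h import *
yaw=1.492; ex=np.array([np.cos(yaw),np.sin(yaw)]); ey=np.array([-ex[1],ex[0]])
dow=np.array([524.11,26.71])-55.4*ex+.7*ey; goal=dow+74*ex; print("goal",goal,"dowel",dow)
c=robot.observe()["tcp_pos"][:2]; d=goal-c; print("to go",d@ex,d@ey)
rot=down(yaw+np.pi/2)
robot.servo_line([*(goal-26*ex),19.3],feed=30,rotation=rot); st("lateral")
robot.servo_line([*(goal-8*ex),19.3],feed=30); st("fwd")
snap("top","d_top"); snap("side","d_side")
for c in("top","side"):
    for n in("plate_hole","tongue_hole","window"):
        for q in viewer.pinpoint(n,c):
            w=toworld(q["at"],c)
            if w[0]<650 and abs(w[1])<150: print(c,n,round(q["confidence"],2),np.round(w,1),"rel dowel",np.round([(w[:2]-dow)@ex,(w[:2]-dow)@ey],1))
a=cv2.imread("pics/d_top.png")[170:285,200:340];b=cv2.imread("pics/d_side.png")[190:305,220:360]
cv2.imwrite("pics/d.png",cv2.resize(np.hstack([a,b]),None,fx=2.85,fy=2.85,interpolation=2))
E
```

```text
goal [524.8762675   45.30738783] dowel [519.05137134 -28.46300315]
to go 36.585737149170505 -13.687047997285058
lateral t 7.02 tcp [523.55  20.1   19.38] F [-0.6  0.5  0.4] w 37.66 gf 4.9
fwd t 7.77 tcp [524.25  37.91  19.3 ] F [ 0.1  0.6 -2.1] w 37.85 gf 4.9
top tongue_hole 0.65 [529.5 105.3  23.6] rel dowel [1.341e+02 1.000e-01]
side plate_hole 0.74 [522.  -27.5  16.3] rel dowel [ 1.2 -2.8]
side plate_hole 0.61 [517.1 -38.7  23. ] rel dowel [-10.4   1.1]
side window 0.71 [523.7  37.9  21.8] rel dowel [66.6  0.6]
```

View pics/d.png

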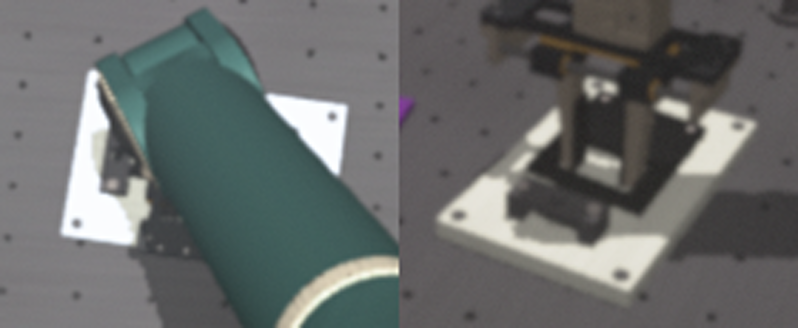

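```bash
python3 - <<'E'
from h import *
yaw=1.492; ex=np.array([np.cos(yaw),np.sin(yaw)]); ey=np.array([-ex[1],ex[0]])
goal=np.array([524.88,45.31])
grip(36.6/92,5); o=st("slack")
s0=(o["tcp_pos"][:2]-goal)@ex; f0=np.array(o["contact_force"])
for s in np.arange(1,26,1):
    robot.servo_line([*(goal+(s-8)*ex),19.3],feed=12)
    o=robot.observe(); F=np.array(o["contact_force"])-f0; d=o["tcp_pos"][:2]-goal
    print(round(d@ex,1),round(d@ey,2),"Fx",round(F[:2]@ex,1),"Fy",round(F[:2]@ey,1),"Fz",round(F[2],1))
    if F[:2]@ex<-7: break
st("end")
E
```

```text
slack t 8.49 tcp [524.46  37.06  19.46] F [-0.   0.2  0.3] w 36.85 gf 0.0
-7.0 -0.1 Fx -0.0 Fy -0.7 Fz -0.5
-5.9 -0.05 Fx 0.1 Fy 0.2 Fz -0.5
-4.9 -0.05 Fx -0.4 Fy -0.9 Fz -0.7
-3.9 -0.05 Fx 0.5 Fy -0.2 Fz -0.7
-2.9 -0.04 Fx -0.2 Fy -2.1 Fz -0.4
-1.9 0.0 Fx -1.2 Fy -0.6 Fz -0.6
-0.9 -0.0 Fx -0.2 Fy -1.0 Fz -0.7
0.1 0.0 Fx -0.0 Fy -0.4 Fz -1.3
1.1 -0.01 Fx 0.3 Fy -1.0 Fz -1.1
2.1 -0.0 Fx -1.2 Fy 0.1 Fz -0.4
2.8 0.05 Fx -1.4 Fy -1.2 Fz -0.3
3.8 0.11 Fx -1.8 Fy 0.9 Fz 0.1
5.1 0.12 Fx -1.7 Fy -0.4 Fz -0.7
6.3 0.12 Fx -1.3 Fy 0.1 Fz -0.2
7.3 0.09 Fx -0.4 Fy 0.2 Fz -0.7
8.6 -0.17 Fx -0.6 Fy -0.1 Fz -0.7
9.3 -0.05 Fx -0.7 Fy 1.1 Fz -0.2
10.0 -0.02 Fx -0.4 Fy 0.4 Fz -0.4
10.6 -0.04 Fx -2.0 Fy 0.1 Fz 0.3
12.0 0.0 Fx -1.3 Fy 0.0 Fz 0.7
12.7 0.0 Fx -2.6 Fy -0.5 Fz -1.2
12.9 0.04 Fx -5.9 Fy 0.2 Fz 1.6
13.0 0.03 Fx -7.2 Fy -0.4 Fz 1.7
end t 14.24 tcp [525.88  58.31  19.26] F [-0.2 -7.   2.1] w 36.76 gf 3.4
```

```bash
python3 - <<'E'
from loc import *
np.set_printoptions(precision=3,suppress=True)
yaw=1.492; ex=np.array([np.cos(yaw),np.sin(yaw)])
c=robot.observe()["tcp_pos"]
grip(28/92,5); q=c[:2]-3*ex
robot.servo_line([*q,19.3],feed=40); robot.servo_line([*q,125],feed=150); st("up")
rot=robot.observe()["tcp_rot"]
robot.movep([466,327,150],rot); st("over pin")
im=snap("top","e_top"); ims=snap("side","e_side")
o=locate(im,"top",[524.1,26.7,1.492],[529.4,108,1.492],[523,16,1.492],flat=True,plot="pics/fit2.png")
for n in o: print(n,*o[n])
f,p=o["fork"][0],o["plate"][0]
e=np.array([np.cos(p[2]),np.sin(p[2])]); print("hole",p[:2]-45*e,"tongue",p[:2]+93*e,"fork",f)
# stand
c="top"; a=cv2.imread("pics/a_top.png")[:,:,::-1]; g=a.astype(float).mean(2)
P=[box(-25,25,-25,25,0,48)]; p0=[465,327,1.55]
Q=proj(place(P[0],p0),c); l=np.floor(Q.min(0)-5).astype(int); h=np.ceil(Q.max(0)+5).astype(int)
r=g[l[1]:h[1],l[0]:h[0]]; bg=np.median(r[:3]); wh=np.percentile(r,70); T=np.clip((g-bg)/(wh-bg),0,1)
x=T[l[1]:h[1],l[0]:h[0]]; x[render([box(-16,16,-16,16,40,48)],[],p0,c,(l[0],h[0],l[1],h[1]))>.5]=1
print("stand",fit(P,[],p0,c,T,(l[0],h[0],l[1],h[1])))
s=a[l[1]-6:h[1]+6,l[0]-10:h[0]+6,::-1]; cv2.imwrite("pics/stand.png",cv2.resize(s,None,fx=10,fy=10,interpolation=2))
print("crop origin",l-[10,6])
E
```

```text
up t 15.71 tcp [525.06  55.13 124.33] F [ 0.1 -0.3  0.4] w 27.92 gf 0.0
over pin t 16.79 tcp [466.74 325.16 149.27] F [ 0.2 -0.  -0.6] w 28.12 gf 0.0
base [524.471  26.517   1.493] 218.09524106724928 213.34850990794206
fork [528.764 109.27    1.504] 34.87913374304946 33.00058530875037
plate [522.205  18.565   1.498] 221.07537940549355 153.70987081399727
hole [518.947 -26.317] tongue [528.938 111.321] fork [528.764 109.27    1.504]
stand (array([468.831, 334.418,   1.51 ]), np.float64(172.68545674193848), np.float64(101.36072855682556))
crop origin [129 221]
```

View pics/fit2.png

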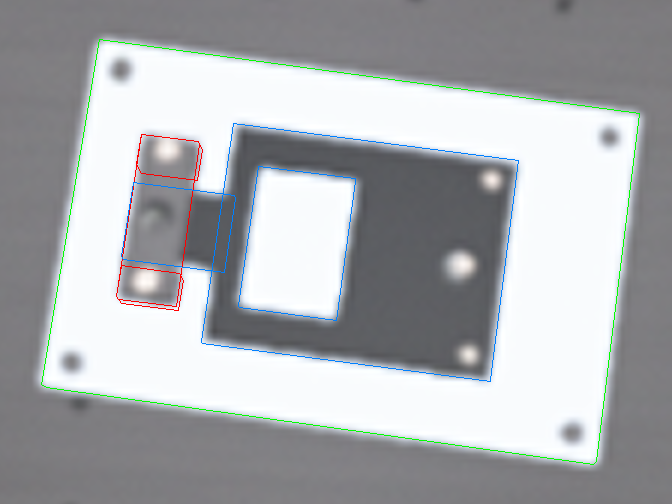

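View pics/stand.png

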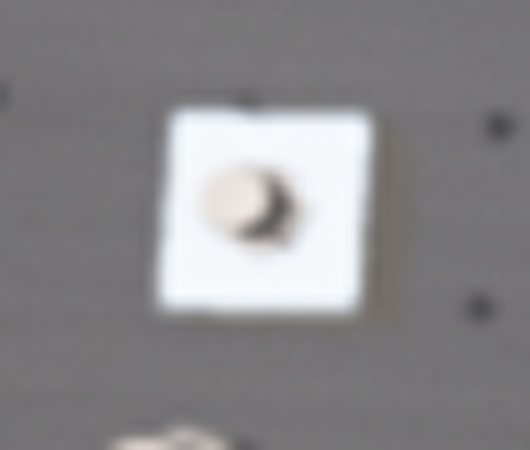

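```bash
python3 - <<'E'
from loc import *
np.set_printoptions(precision=2,suppress=True)
s=onplane([155.1,240.5+1.0],48,"top");k=onplane([152.45,240.55],77,"top");print("stand",s,"knob",k)
def circ(p,z,r,n=24): a=np.linspace(0,2*np.pi,n); return np.c_[p[0]+r*np.cos(a),p[1]+r*np.sin(a),np.full(n,z)]
out=[]
for c in("top","side"):
    im=cv2.imread(f"pics/a_{c}.png"); q=proj([*k[:2],60],c).astype(int); h=22
    b=cv2.resize(im[q[1]-h:q[1]+h,q[0]-h:q[0]+h],None,fx=9,fy=9,interpolation=2)
    for z,r in((77,9),(48,12),(53,12),(53,9)):
        u=(proj(circ(k,z,r),c)-(q-h)+.5)*9-.5; cv2.polylines(b,[np.round(u).astype(np.int32)],True,(0,0,255) if z==77 else (0,200,0),1)
    out.append(b)
cv2.imwrite("pics/knob.png",np.hstack(out))
E
```

```text
stand [467.27 327.84  48.  ] knob [466.1  326.03  77.  ]
```

View pics/knob.png

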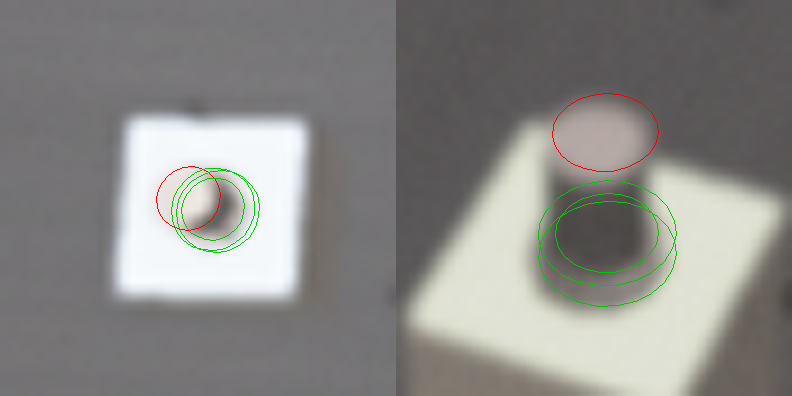

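```bash
python3 - <<'E'
from h import *
k=[466.7,326.6]; f=np.array([528.8,109.7])
grip(44/92,15)
robot.servo_line([*k,100],feed=150); robot.servo_line([*k,54.7],feed=80); st("at knob")
grip(0.0,15); st("gripped")
robot.servo_line([*k,100],feed=100); st("lift")
robot.servo_line([*f,97],feed=170); robot.hold(.3); st("over fork")
snap("top","g_top"); snap("side","g_side")
for c in("top","side"):
    for n in("pin_flange","pin_knob","fork"):
        for q in viewer.pinpoint(n,c):
            w=toworld(q["at"],c)
            if abs(w[1]-f[1])<60: print(c,n,round(q["confidence"],2),np.round(w,1))
b=cv2.imread("pics/g_side.png"); x,y=proj([*f,60],"side").astype(int)
b=cv2.resize(b[y-45:y+35,x-50:x+50],None,fx=7,fy=7,interpolation=2)
o=np.array([x-50,y-45])
for P,col in(([*f,38],(0,255,0)),([*f,97-42.5],(0,0,255)),([*f,97-6.5],(0,0,255))):
    u=(proj(P,"side")-o+.5)*7; cv2.drawMarker(b,tuple(int(v) for v in u),col,0,12,1)
cv2.imwrite("pics/g.png",b)
E
```

```text
at knob t 18.52 tcp [466.66 326.87  54.66] F [-0.5  0.6 -0.1] w 43.9 gf 0.0
gripped t 19.03 tcp [466.96 326.71  55.04] F [0.7 0.4 2.1] w 17.73 gf 15.0
lift t 19.63 tcp [466.55 326.28  99.96] F [-0.8  0.3 -0.9] w 17.29 gf 15.0
over fork t 21.41 tcp [528.69 110.17  97.02] F [-0.7 -0.4 -1. ] w 17.5 gf 15.0
side pin_flange 0.44 [526.1 111.6  88.5]
side pin_knob 0.59 [527.  112.7 106. ]
side fork 0.57 [528.9 106.1  39.1]
```

View pics/g.png

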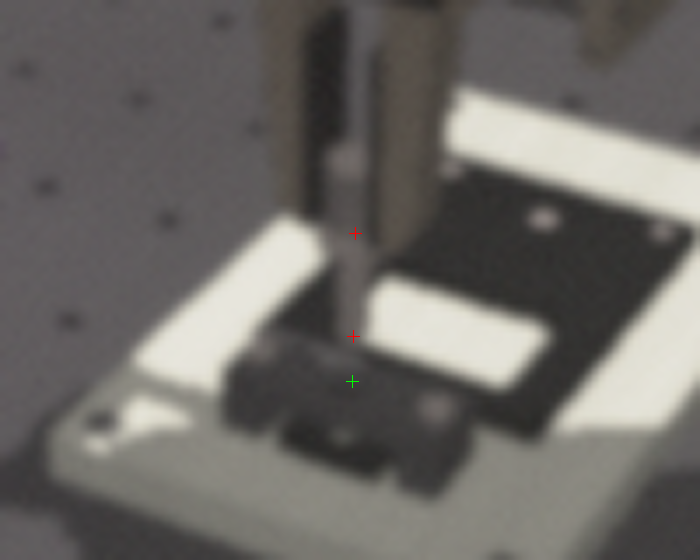

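```bash
cat > ins.py <<'E'
from h import *
def descend(f,z0,z1,lim=8,step=2.5):
    fb=np.array(robot.observe()["contact_force"])
    for z in np.arange(z0,z1-.01,-step):
        robot.servo_line([*f,z],feed=30); o=robot.observe(); F=np.array(o["contact_force"])-fb
        print(round(o["tcp_pos"][2],1),np.round(o["tcp_pos"][:2],1),np.round(F,1))
        if F[2]>lim: return False
    return True
E
python3 - <<'E'
from ins import *
f=[528.8,109.7]
print(descend(f,87,44.5)); st()
E
```

```text
86.8 [528.7 109.7] [-0.3 -0.9  0.6]
84.4 [528.7 109.7] [-0.4 -0.6  0.2]
81.9 [528.7 109.7] [0.8 0.2 0.5]
79.3 [528.7 109.7] [-0.5 -0.9  0.3]
77.0 [529.  109.6] [ 0.3 -0.2  0. ]
74.6 [529.4 109.5] [ 2.2 -1.5 -1.5]
71.9 [529.5 109.4] [ 3.8 -2.  -0.3]
69.5 [529.4 109.5] [ 5.7 -1.5 -1.1]
67.1 [529.5 109.5] [ 5.5 -2.2 -0.4]
64.5 [529.5 109.4] [ 5.9 -3.8  1.1]
61.9 [529.5 109.4] [ 5.7 -3.4  0.2]
59.4 [529.5 109.4] [ 5.6 -2.8 -0.1]
57.0 [529.6 109.3] [ 6.1 -3.7  0.4]
54.5 [529.6 109.3] [ 5.7 -3.2  0.1]
52.0 [529.7 109.3] [ 6.5 -3.4  0.1]
49.5 [529.8 109.2] [ 5.8 -3.1 -0. ]
47.0 [529.8 109.2] [ 5.8 -3.7 -0.5]
45.0 [529.9 109.3] [ 5.6 -4.2  4.2]
True
 t 26.54 tcp [529.87 109.3   44.98] F [ 5.4 -3.7  3.7] w 17.35 gf 15.0
```

```bash
python3 - <<'E'
from ins import *
f=[530.4,109.1]
robot.servo_line([*f,44.2],feed=20); st("press")
grip(40/92); st("open"); robot.hold(.2)
p=robot.observe()["tcp_pos"]
robot.servo_line([p[0],p[1],130],feed=100); robot.movep([430,300,250],robot.observe()["tcp_rot"]); robot.hold(.3); st("away")
snap("side","z_side"); snap("top","z_top")
for c in("top","side"):
    for n in("pin_flange","pin_knob"):
        for q in viewer.pinpoint(n,c):
            w=toworld(q["at"],c)
            if abs(w[1]-109)<60: print(c,n,round(q["confidence"],2),np.round(w,1))
x,y=proj([525,40,30],"side").astype(int); b=cv2.resize(cv2.imread("pics/z_side.png")[y-60:y+60,x-50:x+50],None,fx=4.9,fy=4.9,interpolation=2)
x,y=proj([525,40,30],"top").astype(int); a=cv2.resize(cv2.imread("pics/z_top.png")[y-60:y+60,x-30:x+30],None,fx=4.9,fy=4.9,interpolation=2)
cv2.imwrite("pics/z.png",np.hstack([b,a]))
E
```

```text
press t 26.79 tcp [530.02 109.2   44.89] F [ 0.3 -2.2 10. ] w 17.68 gf 15.0
open t 27.3 tcp [529.97 109.25  43.92] F [ 0.6  0.1 -0. ] w 40.11 gf 0.0
away t 29.78 tcp [430.46 299.03 249.39] F [ 0.7 -0.3  0. ] w 39.9 gf 0.0
top pin_flange 0.52 [533.2 108.3  37.8]
top pin_knob 0.47 [530.4 109.6  55.1]
side pin_flange 0.52 [527.9 110.   34.9]
side pin_knob 0.47 [525.1 111.5  50.7]
```

View pics/z.png

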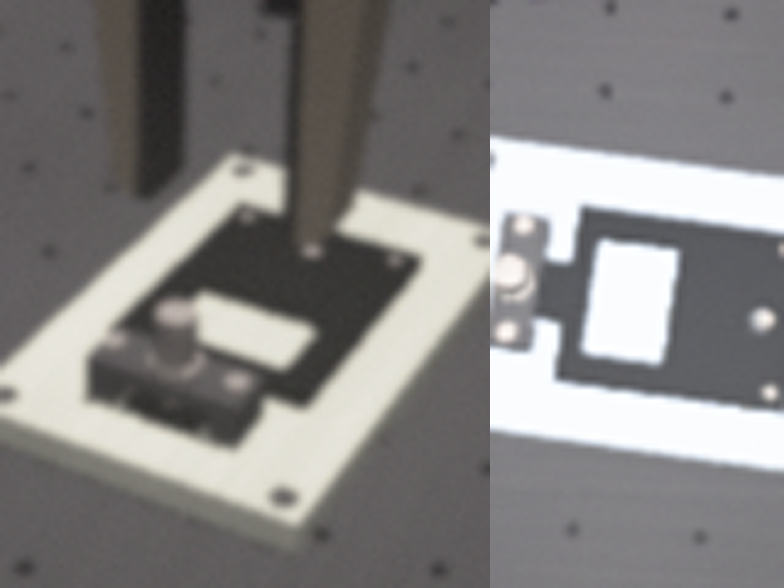

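The pin stands upright with its flange on the fork, at about (175,360) in the left half. The plate lies flat with the dowel showing in its hole and its tongue in the fork. The gripper is clear of everything.

```bash
python3 -c "
from h import *
print(robot.job_done())"
```

```text
the job is handed in; nothing more can be done
None
```

I slid the plate home over the dowel with its tongue in the fork, pushed the locking pin down until its flange sat on the fork, and let go. The final pictures and force readings agree with this, and I handed the job in at about 30 s; the judge's result was not shown.

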